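# Show the pricking iron to the inspection camera

### The arm

A 6-joint arm with a two-finger parallel gripper is mounted at the origin on a cart in front of the work surface, level with it; the furniture and walls round the work are solid. World frame = base frame: x ahead of the robot, y to its left, z up, the work surface at z = 0. Lengths are in m, angles in degrees, forces in N, time in s.
With the tool pointing down it reaches from about 0.325 to 0.775 m from the base axis. Payload 5.5 kg.
Tool frame: the origin (TCP) lies at the centre of the arm's flange, where the gripper is bolted on; the fingertips stand 182 mm ahead of it and the grasp point (between the pads) lies 163 mm ahead of it; z points along the fingers, y is the direction in which the jaws open and shut (so a half turn about z gives the same grasp; the last joint's range is limited). The gripper opens to 88 mm and grips with 3 to 60 N. Pads are 20 mm wide; open, the fingers measure 115 mm over their backs; the gripper's body (75 mm by 178 mm) begins 61 mm behind the grasp point.
Start: joints at [-68.91, 5.22, 70.514, -0, 104.267, -3.249], TCP at [0.247, -0.547, 0.405] pointing down, gripper open.
Joint ranges: [-164.24, 164.24], [-49.07, 125.15], [9.68, 141.18], [-86.29, 266.29], [3.28, 154.24], [-151.56, 151.56]. Speed limits (degrees/s): [147.25, 147.25, 172.46, 180, 180, 180].

### API

Orientations are given as [roll, pitch, yaw] about the fixed x, y, z axes, in that order (R = Rz(yaw) Ry(pitch) Rx(roll)).
In Python, from station import r gives the robot as it stands. The module is installed in compiled form; this text tells all that it offers. Calls block until the motion is done:
- r.reach(position, orientation): joint-space move of the TCP to a pose.
- r.servo_line(position, rotation=None, speed=0.15): straight line of the TCP; rotation=None keeps the orientation; speed is the mean speed in m/s.
- r.move_joints(angles): joint-space move.
- r.let_go() and r.grab(squeeze=None): open the fingers fully, or close them until they stop; squeeze is the grip in N (None keeps the last).
- r.wait(seconds).
- r.inverse_kinematics(position, orientation): joint angles nearest the present ones, or None.
- r.sense(): the state.
- r.snapshot(name): name is "scene" or "top"; returns a dict with "frame" (384x512x3 uint8, red, green, blue), "fx", "fy", "cx", "cy" (pixels), "dist_coeffs" ([k1, k2, p1, p2, k3] as OpenCV has them; the pictures are not rectified), "R" (3x3) and "t" (3): a world point X has camera coordinates R X + t. Camera axes: x right, y down, z forward; pixel columns grow to the right and rows downward; lengths in m; the calibration is good to about 2 mm. A picture is of the moment at which its call begins. There is no depth.
A pose or a line that the arm cannot do raises r.IKError and nothing moves.
- r.hand_in(): hands the job in, once; it reports no verdict.
The state is a dict: "clock": time; "joints": joint angles; "joint_vel": joint speeds; "joint_torque": joint torques, N m; "tcp_pos": TCP position; "orientation": TCP orientation; "contact_force": force on the tool from outside, world axes, zero at the start; "torque": the same for the moment, N m; "opening": finger opening in m.
Only numpy, scipy, OpenCV 4.12 (cv2) and the standard library are available. Lean on these libraries where they do the work, as an engineer would, in place of code of your own. Each camera call takes 0.05 s, during which the arm holds its last target.

### The job

First turn the focus knob on the grey controller until its white pointer line points at the red index. Then pick the steel pricking iron out from among the tools and hold it up still in front of the inspection camera's lens, its teeth pointing straight into the lens along the tilted line of sight, the tooth tips centred and about 60 mm from the glass, a broad face of the tooth head turned to the camera's upper side (not rolled). Finish while still holding it there with the focus still on the mark; do not bump the camera or disturb the other tools and supplies.

Things in the scene. Friction and masses are not known exactly. Their poses are not given: they have to be found in the camera images.
- controller: fixed grey box 110 x 100 x 40 mm, origin at the centre of its underside, z up; focus knob in the middle of its top
- focus_knob (a joint): angle of the focus knob about its vertical axis, rad, positive anticlockwise seen from above; 0 when the pointer points along the controller's -x; range -2 to 2. Light friction (0.04 N m); it stays where it is left
- knob_grip (a point): point on the knob's axis at the height to grip, 62 mm above the bench. Knob: aluminium skirt 48 mm across, its top 49 mm above the bench, carrying a black grip bar 44 mm long (along the pointer line), 14 mm wide, from 48 to 74 mm above the bench. The frame turns with the knob; the pointer lies along its -x
- knob_pointer (a point): point 37 mm out from the knob's axis in the direction of the white pointer line (which runs along one half of the bar's top and down that end), 43 mm above the bench; turns with the knob
- mark_point (a point): middle of the red index, a 15 x 7 x 5 mm plastic clip pointing inwards, 37 mm out from the knob's axis, 43 mm above the bench; fixed during the job; it lies on the robot's side of the dial, and the knob starts clockwise of it, 0.5 to 1.5 rad away
- camera: fixed inspection camera stand: grey foot 100 x 80 x 14 mm, z up, origin at the foot's underside, 15 mm in front of the foot's centre; steel column 229 mm tall 47 mm behind the origin; white head 40 x 44 x 44 mm on a stiff pivot 200 mm above the bench, 10 mm behind the origin. It looks to its own -x
- camera_head (a joint): downward tilt of the camera head, rad; 0 looks level, 0.15 to 0.4 at the start; stiff, leave it as it is
- lens (a point): centre of the lens's front glass (lens barrel 38 mm across), 39 mm in front of the pivot; tilts with the head. Its x axis points back into the camera along the line of sight, so a point 60 mm in front has x = -0.06; y lies level; z points to the camera's upper side
- iron: loose steel pricking iron lying flat, 104 mm long along its own y, about 0.11 kg; square shank 10 x 10 mm from y = -23 to +52 mm, flat tooth head 28 mm wide, 6 mm thick from y = -23 to the tooth tips at y = -52 mm; it balances close to the origin. Origin at the middle of its length, on its underside; z up as it lies. Starts with the teeth pointing away from the robot
- iron_teeth (a point): middle of the tooth tips of the iron (own y = -52 mm, z = 5 mm)
- iron_butt (a point): middle of the iron's other, blunt end (own y = +52 mm, z = 5 mm)
- bone_folder: loose cream bone folder, 148 x 24 x 8 mm, long along its own y, origin under its middle; bystander
- rotary_setter: loose wheel tool with a brown wooden handle, 126 x 22 x 22 mm, long along its own y, origin under its middle; bystander
- thread_brown: loose spool of brown thread, 40 mm across, 72 mm tall, standing, origin under its middle; bystander
- lamp_teal: fixed teal desk lamp overhanging the left of the bench: its shade, 150 x 170 x 185 mm, hangs from 500 to 680 mm above the bench between x 0.48 and 0.64 and y 0.22 and 0.39 in the robot's frame, its arm runs from there to the left. Keep the wrist and forearm clear: pass it on the robot's side
- wax_cake: loose round yellow cake of wax, 48 mm across, 18 mm tall, origin under its middle; bystander

How it is judged (in metres and radians):
On the way, in this order (a step that is already met when the one before it is completed fails the run):
1. the knob's pointer stands on the red index while the iron still lies with the other tools (horizontal distance between knob_pointer and mark_point below 0.006 m and distance of iron from where it was at the start of the episode below 0.03 m), for 0.2 s.
2. the iron has been lifted in the fingers, the focus still on the mark (horizontal distance between knob_pointer and mark_point below 0.006 m and contact force between the fingers and iron above 0.5 N and height (world z) of iron above 0.05 m), for 0.2 s.
At the end, for the whole second after the job is handed in: Iron held still by the fingers alone: tooth tips 44-76 mm before the glass, within 14 mm of the line of sight in each direction; length within 0.17 rad of that line, teeth to the lens, roll within 0.2 rad (either face up); pointer point within 6 mm of the index point (about 9 degrees) (horizontal distance between knob_pointer and mark_point below 0.006 m and contact force between the fingers and iron above 0.5 N and height (world z) of iron above 0.08 m and contact force between iron and camera below 0.1 N and x of iron_teeth in the frame of lens between -0.076 and -0.044 m and y of iron_teeth in the frame of lens between -0.014 and 0.014 m and z of iron_teeth in the frame of lens between -0.014 and 0.014 m and x of iron_butt in the frame of lens below -0.12 m and angle between the y axis of iron and the x axis of lens, either way round below 0.17 rad and angle between the z axis of iron and the z axis of lens, either way round below 0.2 rad and linear speed of iron below 0.02 m/s and angular speed of iron below 0.15 rad/s); the arm keeps its last pose, push and grip.
It fails at once if the camera is bumped: its lens shifted by more than 6 mm or the iron pressed on the camera with more than 5 N (distance of lens from where it was at the start of the episode above 0.006 m or contact force between iron and camera above 5 N).
It fails at once if the bone folder is moved by more than 30 mm (distance of bone_folder from where it was at the start of the episode above 0.03 m).
It fails at once if the wheel tool is moved by more than 30 mm (distance of rotary_setter from where it was at the start of the episode above 0.03 m).
It fails at once if the brown thread spool is moved by more than 30 mm (distance of thread_brown from where it was at the start of the episode above 0.03 m).
It fails at once if the wax cake is moved by more than 30 mm (distance of wax_cake from where it was at the start of the episode above 0.03 m).
It also fails if it takes over 56 s, if anything falls off the work surface, if the arm or the gripper's body presses on something with over 40 N, if the wrist force passes 120 N, or if a joint passes its speed limit or range.

## Working session

There is one attempt and no reset: what is moved stays moved. The work goes in short steps, each a Python script; the robot and the scene stay as the last script left them, time stands still between calls to the robot, and variables do not carry over. Pictures are saved under pics/ and viewed, and the job is handed in when it is done.

```bash
mkdir -p pics; python3 - <<'E'
from station import r
import cv2,pickle
d={}
for n in("scene","top"):
    s=r.snapshot(n); d[n]=s
    cv2.imwrite(f"pics/{n}0.png",cv2.cvtColor(s["frame"],cv2.COLOR_RGB2BGR))
    print(n,s["fx"],s["fy"],s["cx"],s["cy"],s["dist_coeffs"],s["R"],s["t"])
pickle.dump(d,open("s0.pkl","wb"))
print(r.sense())
E
```

```text
scene 375.30575955356227 375.30575955356227 260.119394707893 196.0748359434607 [-0.09641591  0.          0.          0.          0.        ] [[ 0.63745359 -0.77035357 -0.01443261]
 [-0.55872807 -0.4492768  -0.69711785]
 [ 0.53054299  0.45244418 -0.71681127]] [-0.32725905  0.46164248  1.35475687]
top 421.3559441157649 421.3559441157649 264.2155224244036 191.65885338019842 [-0.09398961  0.          0.          0.          0.        ] [[ 1.90964845e-02 -9.99815062e-01  2.27273343e-03]
 [-9.91522018e-01 -1.92302055e-02 -1.28507930e-01]
 [ 1.28527869e-01  2.00584451e-04 -9.91705877e-01]] [-0.0038084   0.56272685  1.51918408]
{'clock': 0.1, 'joints': array([-6.89077772e+01,  5.25918927e+00,  7.05726655e+01, -1.07512061e-03,
        1.04264873e+02, -3.25047098e+00]), 'joint_vel': array([-0.04251117, -0.13138407, -0.23638091,  0.02709781,  0.04165882,
        0.07276036]), 'joint_torque': array([ 3.78171258e-03, -4.47857237e+01, -4.07569706e+01,  7.00172922e-02,
        2.83918111e-02, -1.08823010e-04]), 'tcp_pos': array([ 0.24731741, -0.54672712,  0.40363836]), 'orientation': array([-1.79903368e+02, -4.44383956e-03,  2.43424260e+01]), 'contact_force': array([0.3743738 , 0.24604263, 0.45699855]), 'torque': array([-0.01129479, -0.00424029,  0.02067087]), 'opening': 0.08796173120365987}
```

View pics/scene0.png

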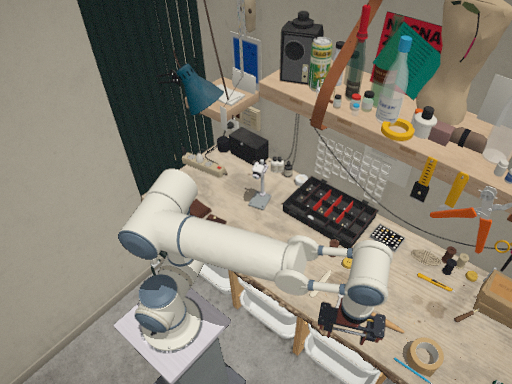

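View pics/top0.png

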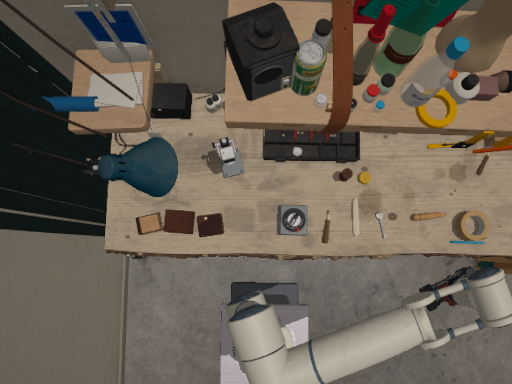

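```bash
python3 - <<'E'
import cv2
t=cv2.imread("pics/top0.png")
a=cv2.resize(t[190:250,265:465],None,fx=4,fy=4,interpolation=cv2.INTER_CUBIC)
b=cv2.resize(t[195:245,268:318],None,fx=8,fy=8,interpolation=cv2.INTER_CUBIC)
c=cv2.resize(t[130:180,205:255],None,fx=8,fy=8,interpolation=cv2.INTER_CUBIC)
cv2.imwrite("pics/a.png",a);cv2.imwrite("pics/bc.png",cv2.hconcat([b,c]))
E
```

```text
(no output)
```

View pics/a.png

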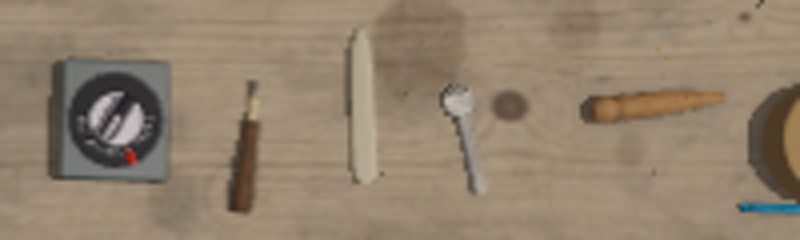

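View pics/bc.png

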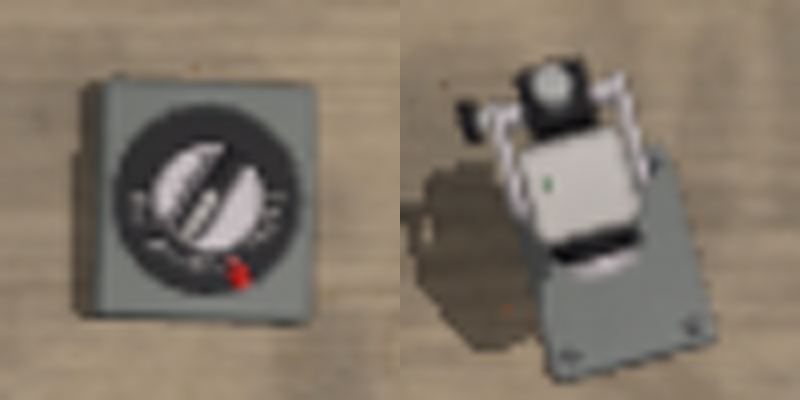

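```bash
cat > h.py <<'E'
import numpy as np,cv2,pickle
def K(s): return np.array([[s["fx"],0,s["cx"]],[0,s["fy"],s["cy"]],[0,0,1]])
def rays(s,px):
    p=cv2.undistortPoints(np.array(px,float).reshape(-1,1,2),K(s),np.array(s["dist_coeffs"])).reshape(-1,2)
    R=np.array(s["R"]);d=np.c_[p,np.ones(len(p))]@R
    return -R.T@np.array(s["t"]),d
def onz(s,px,z):
    c,d=rays(s,px); return c+d*((z-c[2])/d[:,2])[:,None]
def proj(s,X):
    R=np.array(s["R"]);return cv2.projectPoints(np.array(X,float).reshape(-1,1,3),cv2.Rodrigues(R)[0],np.array(s["t"],float),K(s),np.array(s["dist_coeffs"]))[0].reshape(-1,2)
def tri(s1,p1,s2,p2):
    c1,d1=rays(s1,[p1]);c2,d2=rays(s2,[p2]);d1,d2=d1[0],d2[0]
    a=np.linalg.lstsq(np.c_[d1,-d2],c2-c1,rcond=None)[0]
    A=c1+a[0]*d1;B=c2+a[1]*d2
    return (A+B)/2,np.linalg.norm(A-B)
def save(s,n,box=None,f=1):
    im=cv2.cvtColor(s["frame"],cv2.COLOR_RGB2BGR)
    if box: im=im[box[1]:box[3],box[0]:box[2]]
    cv2.imwrite("pics/"+n,cv2.resize(im,None,fx=f,fy=f,interpolation=cv2.INTER_CUBIC))
E
python3 - <<'E'
from h import *
d=pickle.load(open("s0.pkl","rb"));s=d["top"];f=s["frame"].astype(int)
save(d["scene"],"sc_cam.png",(225,140,305,220),8)
sub=lambda m,x0,y0,x1,y1:np.argwhere(m[y0:y1,x0:x1])[:,::-1]+[x0,y0]
red=(f[...,0]>130)&(f[...,1]<80)
p=sub(red,270,195,318,245);w=[f[y,x,0]-f[y,x,1] for x,y in p];print("red",np.average(p,axis=0,weights=w),onz(s,[np.average(p,axis=0,weights=w)],.043))
# dial dark disk
g=f.max(-1)
p=sub(g<75,275,200,312,236);(c,rad),_=cv2.minEnclosingCircle(p.astype(np.float32)),0
print("dial",c,rad,onz(s,[c],.04))
# controller box grey-blue
hsv=cv2.cvtColor(s["frame"],cv2.COLOR_RGB2HSV)
print("box col",f[205,285],hsv[200,283],f[200,300],"wood",f[190,300],f[240,260])
# iron
for y in range(208,242): print(y,[int(f[y,x].max()-f[y,x].min()) for x in range(372,392)])
E
```

```text
red [297.4627451  228.85751634] [[ 0.42768506 -0.11656727  0.043     ]]
dial (291.0, 220.5) 18.82162857055664 [[ 0.45787013 -0.09285994  0.04      ]]
box col [103 104  98] [ 17  60 145] [161 143 122] wood [154 138 116] [151 135 114]
208 [37, 38, 38, 37, 37, 37, 36, 37, 36, 37, 38, 38, 39, 40, 40, 40, 40, 43, 42, 43]
209 [38, 40, 36, 36, 37, 36, 36, 36, 35, 36, 38, 38, 37, 38, 38, 38, 40, 41, 42, 42]
210 [40, 38, 37, 35, 38, 36, 36, 35, 36, 33, 38, 38, 38, 39, 39, 41, 41, 40, 39, 40]
211 [38, 38, 37, 35, 37, 19, 28, 17, 18, 26, 32, 38, 36, 39, 40, 40, 41, 42, 41, 40]
212 [38, 35, 34, 23, 14, 18, 19, 25, 24, 19, 28, 39, 40, 40, 40, 40, 38, 38, 38, 34]
213 [36, 35, 34, 18, 19, 17, 20, 19, 17, 16, 19, 35, 40, 41, 38, 36, 36, 32, 29, 27]
214 [37, 37, 36, 18, 17, 15, 16, 15, 16, 15, 17, 28, 38, 38, 38, 36, 32, 29, 28, 28]
215 [36, 37, 35, 17, 15, 15, 15, 15, 16, 15, 17, 27, 37, 37, 36, 35, 30, 28, 34, 33]
216 [35, 36, 36, 20, 13, 16, 16, 17, 16, 16, 16, 23, 37, 38, 37, 34, 29, 28, 32, 35]
217 [37, 39, 36, 37, 18, 15, 16, 14, 16, 16, 18, 32, 36, 38, 38, 37, 33, 32, 35, 37]
218 [36, 39, 39, 
[... 1322 characters left out ...]
 41, 42, 42, 43, 44]
234 [43, 43, 41, 43, 42, 43, 43, 42, 43, 39, 21, 13, 15, 20, 35, 40, 41, 41, 42, 43]
235 [42, 41, 41, 41, 43, 42, 42, 43, 43, 40, 22, 13, 15, 19, 33, 41, 41, 41, 43, 42]
236 [40, 40, 39, 40, 43, 42, 42, 44, 43, 40, 24, 15, 15, 19, 30, 41, 41, 41, 41, 41]
237 [42, 40, 41, 40, 42, 43, 40, 40, 42, 40, 28, 15, 14, 17, 26, 41, 42, 41, 41, 42]
238 [42, 42, 41, 42, 44, 43, 42, 41, 41, 42, 39, 27, 23, 27, 35, 41, 42, 41, 41, 43]
239 [43, 42, 45, 42, 44, 43, 42, 42, 41, 43, 42, 41, 43, 42, 42, 41, 41, 41, 42, 42]
240 [43, 42, 43, 43, 43, 42, 43, 42, 43, 42, 43, 42, 43, 42, 42, 42, 40, 40, 41, 41]
241 [42, 40, 40, 40, 42, 42, 44, 43, 42, 42, 42, 41, 41, 41, 42, 41, 41, 41, 40, 41]
```

View pics/sc_cam.png

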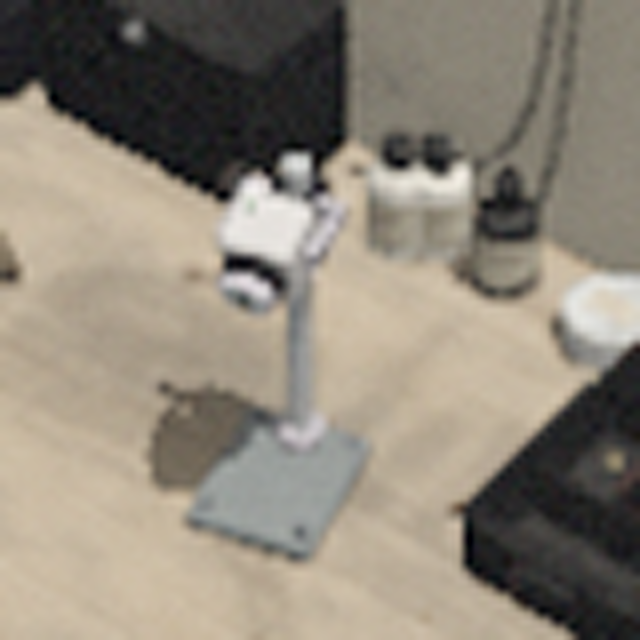

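```bash
python3 - <<'E'
from h import *
d=pickle.load(open("s0.pkl","rb"))
save(d["scene"],"z1.png",(247,155,277,185),20)
save(d["top"],"z2.png",(210,134,240,170),16)
s=d["top"]
q=lambda x,y,ox,oy:((x+.5)/8-.5+ox,(y+.5)/8-.5+oy)
print(onz(s,[q(157,378,205,130),q(315,340,205,130),q(260,152,205,130)],.014))
s=d["scene"]
print(onz(s,[q(188,518,225,140),q(305,555,225,140),q(370,452,225,140),q(262,412,225,140)],.014))
E
```

```text
[[0.61901967 0.15878147 0.014     ]
 [0.63856686 0.08485989 0.014     ]
 [0.72869555 0.11334354 0.014     ]]
[[0.6147211  0.15622851 0.014     ]
 [0.63489708 0.08500685 0.014     ]
 [0.72267153 0.10720421 0.014     ]
 [0.70828971 0.17850581 0.014     ]]
```

View pics/z1.png

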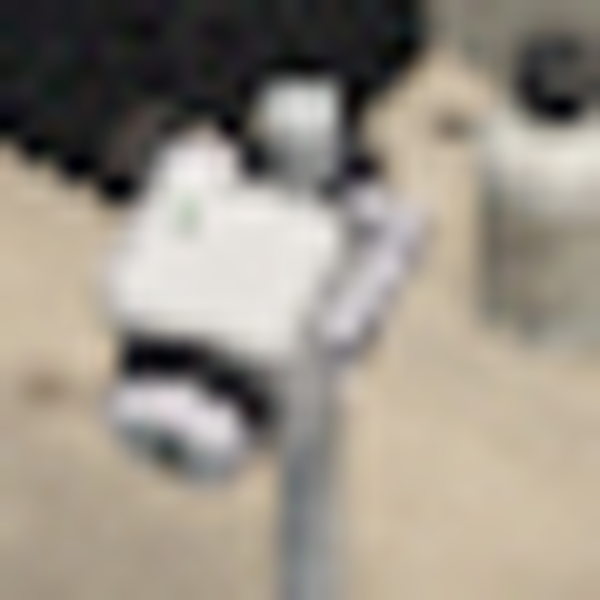

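View pics/z2.png

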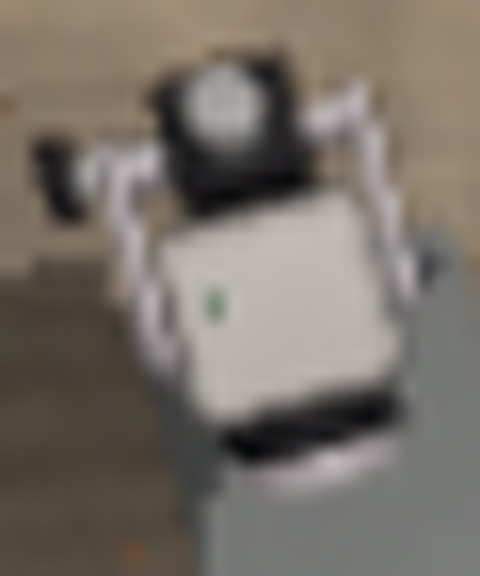

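```bash
cat > fitcam.py <<'E'
from h import *
from scipy.optimize import least_squares
d=pickle.load(open("s0.pkl","rb"))
Z1=lambda x,y:((x+.5)/20-.5+247,(y+.5)/20-.5+155)
Z2=lambda x,y:((x+.5)/16-.5+210,(y+.5)/16-.5+134)
S=lambda x,y:((x+.5)/8-.5+225,(y+.5)/8-.5+140)
T=lambda x,y:((x+.5)/8-.5+205,(y+.5)/8-.5+130)
h=.0205
obs=[] # cam, px, frame, pt, w
for c,p,q in [("top",T(157,380),(-.034,.039)),("top",T(317,342),(-.034,-.039)),("top",T(260,150),(.064,-.039)),("scene",S(187,518),(-.034,.039)),("scene",S(306,557),(-.034,-.039)),("scene",S(371,452),(.064,-.039))]:
    obs.append((c,p,"b",(*q,.014),1))
obs.append(("top",Z2(228,105),"b",(.047,0,.229),1)); obs.append(("scene",Z1(303,92),"b",(.047,0,.229),.7))
for c,p,q in [("top",Z2(198,418),(-.019,.02)),("top",Z2(403,365),(-.019,-.02)),("top",Z2(165,240),(.019,.02)),("top",Z2(355,190),(.019,-.02)),
 ("scene",Z1(110,312),(-.019,.021)),("scene",Z1(303,352),(-.019,-.021)),("scene",Z1(345,225),(.019,-.021)),("scene",Z1(157,185),(.019,.021))]:
    obs.append((c,p,"h",(*q,.0215),1))
obs.append(("top",Z2(325,488),"h",(-.039,0,.019),1))
obs.append(("scene",Z1(180,443),"h",(-.039,0,0),1))
def pts(v):
    x,y,a,t=v;Rz=cv2.Rodrigues(np.array([0,0,a]))[0]
    # tilt: -x axis goes down: rotate about +y by -t
    Ry=cv2.Rodrigues(np.array([0,-t,0.]))[0]
    return np.array([x,y,0]),Rz,Ry
def W(v,fr,q):
    o,Rz,Ry=pts(v);q=np.array(q)
    return o+Rz@(q if fr=="b" else np.array([.01,0,.2])+Ry@q)
def res(v): return np.concatenate([w*(proj(d[c],W(v,fr,q))[0]-p) for c,p,fr,q,w in obs])
if __name__=="__main__":
    s=least_squares(res,[.66,.13,.26,.25],loss="soft_l1",f_scale=.5);print(s.x,s.cost)
    rr=res(s.x).reshape(-1,2);print(rr.round(2))
    J=s.jac;print("sd",np.sqrt(np.diag(np.linalg.inv(J.T@J)))*.5)
    for c in d: print(c,-np.array(d[c]["R"]).T@d[c]["t"])
    for n in d:
        i=[k for k,o in enumerate(obs) if o[0]==n]
        f=lambda v:res(v).reshape(-1,2)[i].ravel()
        print(n,least_squares(f,s.x,loss="soft_l1",f_scale=.5).x)
    print(W(s.x,"h",(-.039,0,0)))
E
python3 fitcam.py
```

```text
[0.65943874 0.13038479 0.28169618 0.16395619] 3.69517139957807
[[ 0.08  0.56]
 [ 0.11  0.  ]
 [ 0.71 -0.52]
 [-0.06 -0.36]
 [ 0.51 -0.44]
 [ 0.49 -1.4 ]
 [-0.08  0.46]
 [ 0.21  0.71]
 [ 0.64  0.18]
 [-0.42  0.4 ]
 [-0.27  0.14]
 [-0.39  0.17]
 [ 0.   -0.95]
 [-0.64 -0.42]
 [ 0.7  -0.55]
 [ 1.18 -0.99]
 [ 0.17  0.16]
 [-0.42  0.36]]
sd [0.00104785 0.00068865 0.01585365 0.05803975]
scene [-0.2522117  -0.65765178  1.28820102]
top [0.3627713  0.00670893 1.5789073 ]
scene [0.65634786 0.12892556 0.30679835 0.17013569]
top [0.66025543 0.13050375 0.27266985 0.17166111]
[0.63208417 0.1224686  0.19363432]
```

```bash
python3 - <<'E'
from fitcam import *
P=[]
for a,b in [((198,418),(110,312)),((403,365),(303,352)),((165,240),(157,185)),((355,190),(345,225))]:
    X,e=tri(d["top"],Z2(*a),d["scene"],Z1(*b));P.append(X);print(X.round(4),round(e,4))
P=np.array(P);v=(P[2]+P[3]-P[0]-P[1])/2;print(v,np.linalg.norm(v),np.arctan2(v[2],np.hypot(*v[:2])),np.arctan2(v[1],v[0]),P.mean(0))
save(d["scene"],"sc_l.png",(190,120,430,300),3)
E
```

```text
[0.6443 0.1493 0.2098] 0.0004
[0.6559 0.1062 0.2142] 0.0014
[0.677  0.1588 0.2193] 0.0075
[0.6892 0.1185 0.2211] 0.0038
[0.0330233  0.0108991  0.00820362] 0.03572993089771065 0.23166739141024892 0.31878621426078146 [0.66660323 0.13322068 0.21608556]
```

View pics/sc_l.png

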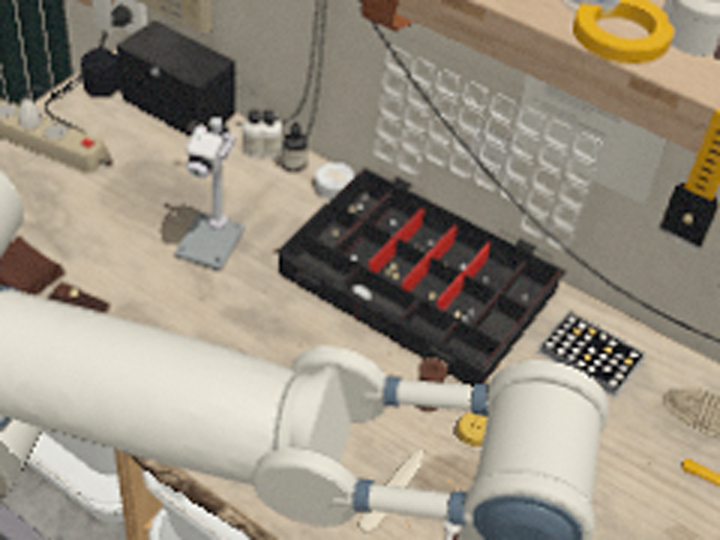

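```bash
python3 - <<'E'
from h import *
d=pickle.load(open("s0.pkl","rb"));s=d["top"]
q=lambda x,y:((x+.5)/8-.5+268,(y+.5)/8-.5+195)
save(s,"kn.png",(278,203,310,235),20)
print("dial",onz(s,[q(207.5,200)],.04),"skirt",onz(s,[q(210,197)],.049))
print("box",onz(s,[q(104,83),q(315,85),q(313,322),q(95,318)],.04))
f=s["frame"].astype(int)
g=f.max(-1)[200:240,272:314]; 
m=(f.max(-1)<90)&(f.max(-1)-f.min(-1)<25)
n,l,st,c=cv2.connectedComponentsWithStats(m[200:240,276:314].astype(np.uint8));print(st,c)
E
```

```text
dial [[ 0.46146605 -0.10196478  0.04      ]] skirt [[ 0.46227335 -0.10245093  0.049     ]]
box [[ 0.51426297 -0.0538843   0.04      ]
 [ 0.51517265 -0.15079559  0.04      ]
 [ 0.4067489  -0.15067858  0.04      ]
 [ 0.40679171 -0.05135668  0.04      ]]
[[   0    0   38   40 1098]
 [   1    6   13   29  111]
 [   6    8   24   24  308]
 [  26   35    3    1    3]] [[20.43715847 19.49635701]
 [ 3.08108108 21.27027027]
 [17.06818182 18.72402597]
 [27.         35.        ]]
```

View pics/kn.png

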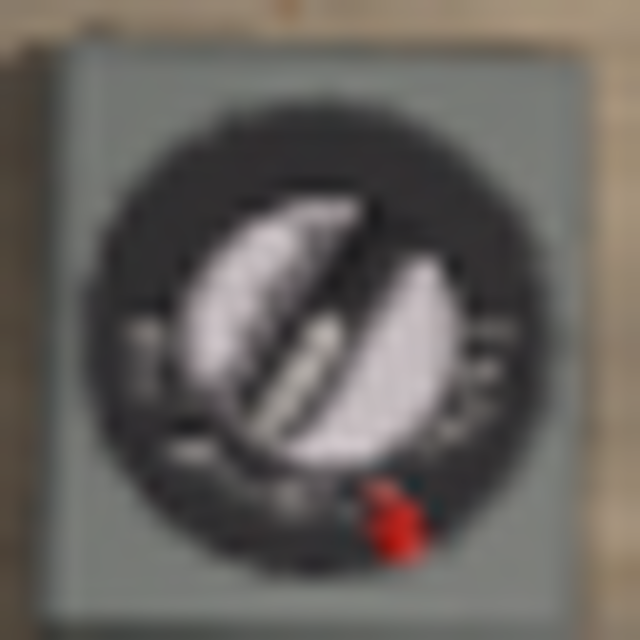

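```bash
python3 - <<'E'
from h import *
d=pickle.load(open("s0.pkl","rb"));s=d["top"];f=s["frame"].astype(float)
q=lambda x,y:((x+.5)/20-.5+278,(y+.5)/20-.5+203)
e=onz(s,[q(330,325),q(258,435)],.074);v=e[1]-e[0];print(e,np.degrees(np.arctan2(v[1],v[0])))
# iron
sat=f.max(-1)-f.min(-1); W=np.clip(40-sat,0,25)
pts=[];
for y in range(221,237):
    x=np.arange(376,390);w=np.where(W[y,376:390]>6,W[y,376:390],0);pts.append(((x*w).sum()/w.sum(),y))
P=onz(s,pts,.008);vx,vy,x0,y0=cv2.fitLine(P[:,:2].astype(np.float32),cv2.DIST_L2,0,.01,.01).ravel()
print("dir",np.degrees(np.arctan2(vy,vx)),x0,y0)
print("butt",onz(s,[(384.2,238.0)],.010),"tip",onz(s,[(378,210.8)],.008))
E
python3 - <<'E'
from station import r
for z in (.32,.235):
  print(r.inverse_kinematics([.4615,-.102,z],[180,0,-33.2]))
print(r.inverse_kinematics([.45,-.33,.184],[180,0,13]))
E
```

```text
[[ 0.46213716 -0.10141149  0.074     ]
 [ 0.44225122 -0.08876519  0.074     ]] 147.54601258498425
dir 12.724707 0.4356723 -0.43800676
butt [[ 0.40020266 -0.44462119  0.01      ]] tip [[ 0.50199124 -0.42285015  0.008     ]]
[-1.65882981e+01 -1.47116515e+01  9.79269349e+01 -2.54444375e-14
  9.67847167e+01  1.06611702e+02]
[-1.65882981e+01 -1.28699196e+01  1.05052089e+02 -2.54444375e-14
  8.78178305e+01  1.06611702e+02]
[-3.97469401e+01  2.89496252e+00  9.55617332e+01 -2.54444375e-14
  8.15433043e+01  3.72530599e+01]
```

```bash
python3 - <<'E'
from station import r
from h import *
O=[180,0,-32.8]
r.reach([.4615,-.102,.30],O)
d={n:r.snapshot(n) for n in("scene","top")};pickle.dump(d,open("s1.pkl","wb"))
save(d["scene"],"s1.png");print(r.sense()["clock"])
r.servo_line([.4615,-.102,.2355],speed=.1)
s=r.sense();print(s["clock"],s["tcp_pos"],s["contact_force"])
r.grab(15)
s=r.sense();print(s["clock"],s["tcp_pos"],s["orientation"],s["contact_force"],s["torque"],s["opening"],s["joints"])
E
```

```text
2.0333
2.825 [ 0.46169313 -0.10207739  0.2360715 ] [-0.44241269  0.66186941 -0.47053172]
3.95 [ 0.46245414 -0.10051875  0.23552939] [-1.79660009e+02 -5.42801688e-02 -3.27152387e+01] [ 7.39243943  7.93963922 -2.64038458] [ 1.39945999 -1.22081049 -0.00437511] 0.013926961707899166 [-16.49325968 -12.86849297 104.99648338   0.31153636  87.7249436
 106.2098505 ]
```

View pics/s1.png

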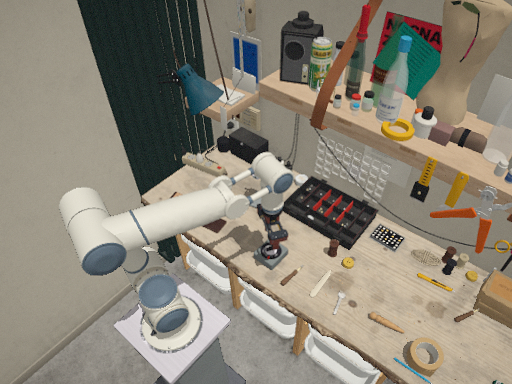

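```bash
python3 - <<'E'
from station import r
import numpy as np
r.servo_line([.4628,-.1,.2355],speed=.05)
s=r.sense();print(s["clock"],s["tcp_pos"],s["orientation"],s["contact_force"],s["opening"])
j=np.array(r.inverse_kinematics([.4628,-.1,.2355],[180,0,24]));print(j)
j0=np.array(s["joints"])
for k in (.5,1):
    r.move_joints(j0+(j-j0)*k)
    s=r.sense();print(s["clock"],s["tcp_pos"],s["orientation"],s["contact_force"],s["torque"],s["opening"])
E
```

```text
4.2 [ 0.46304815 -0.09972661  0.23549154] [-1.79940098e+02 -2.24910014e-02 -3.27735010e+01] [ 3.50318439  2.08295006 -1.65958884] 0.013900794545995182
[-1.63106735e+01 -1.27474849e+01  1.04896226e+02 -2.54444375e-14
  8.78512594e+01  4.96893265e+01]
4.7417 [ 0.46312523 -0.09950055  0.23552591] [-1.79891021e+02 -7.88354895e-02 -4.34270232e+00] [ 3.10323361  4.13876973 -1.1284438 ] [ 0.63517523 -0.56900579 -0.00275841] 0.013658677123026642
5.2833 [ 0.46308166 -0.09918586  0.23553182] [-1.79886726e+02 -1.33866482e-01  2.40672222e+01] [ 4.24011035  5.89750516 -0.57001795] [ 1.05142934 -0.68500021  0.03390449] 0.013637161543323093
```

```bash
python3 - <<'E'
from station import r
from h import *
r.let_go()
r.servo_line([.4628,-.1,.33],speed=.2)
r.reach([.40,-.433,.30],[180,0,12.4])
d={n:r.snapshot(n) for n in("scene","top")};pickle.dump(d,open("s2.pkl","wb"))
save(d["scene"],"s2.png");save(d["scene"],"s2k.png",(245,230,295,280),8);save(d["top"],"t2k.png",(278,203,310,235),16);save(d["top"],"t2.png")
s=r.sense();print(s["clock"],s["tcp_pos"],s["orientation"],s["joints"])
E
```

```text
8.4917 [ 0.40085354 -0.43184787  0.30038634] [ 1.79980474e+02 -3.13309163e-02  1.25195142e+01] [-5.04450794e+01  3.78786333e+00  8.25730372e+01  1.90697337e-02
  9.36074659e+01  2.70366169e+01]
```

View pics/t2k.png

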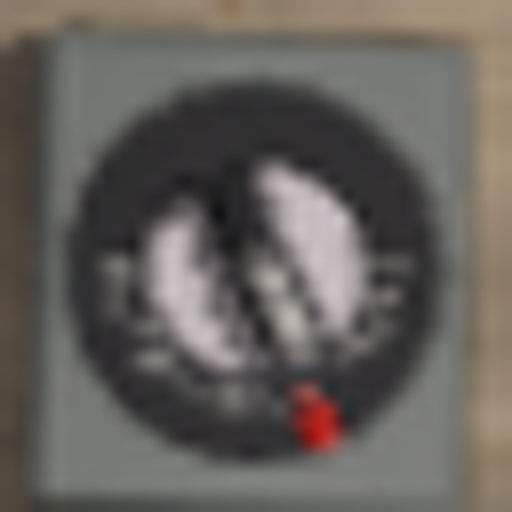

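View pics/s2.png

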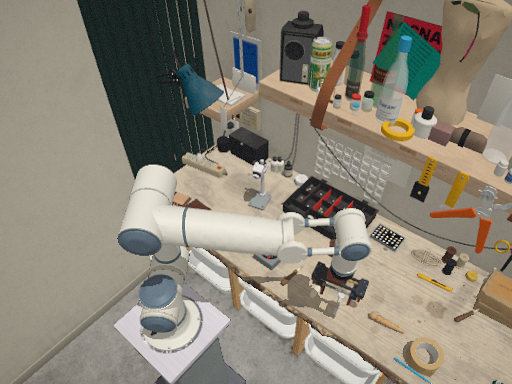

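View pics/t2.png

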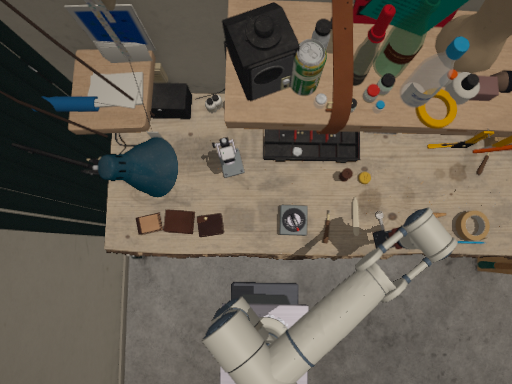

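```bash
python3 - <<'E'
from h import *
d=pickle.load(open("s1.pkl","rb"))
save(d["scene"],"s1i.png",(320,280,360,325),14)
s=d["scene"]
p=proj(s,[[.4018,-.4452,.005],[.5033,-.4229,.005],[.4525,-.434,.005]]);print(p,(p-[320,280]+.5)*14-.5)
E
```

```text
[[333.93614868 313.87294013]
 [343.15904526 291.51172063]
 [338.63774918 302.46291075]] [[201.6060815  480.72116183]
 [330.72663362 167.66408877]
 [267.42848853 320.98075044]]
```

View pics/s1i.png

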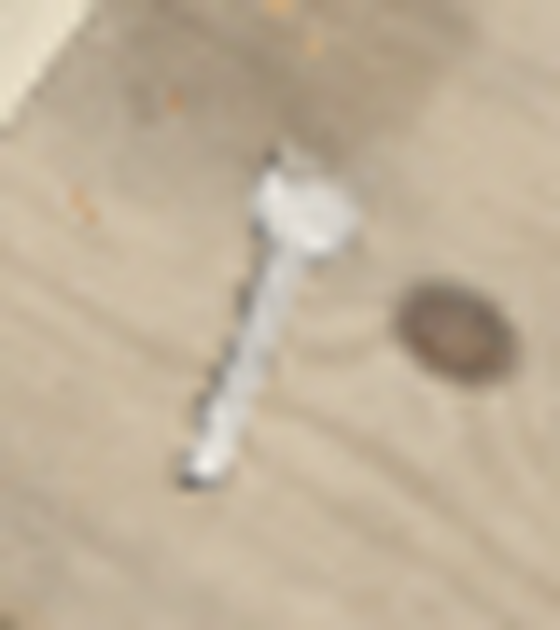

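```bash
python3 - <<'E'
from station import r
O=[180,0,12.5]
r.reach([.4515,-.434,.25],O)
r.servo_line([.4515,-.434,.1845],speed=.08)
s=r.sense();print(s["clock"],s["tcp_pos"],s["contact_force"])
r.grab(40)
s=r.sense();print(s["clock"],s["tcp_pos"],s["orientation"],s["contact_force"],s["torque"],s["opening"])
E
```

```text
9.85 [ 0.45168391 -0.43416248  0.18504598] [ 0.04300651 -0.04022098  1.05569621]
11.0333 [ 0.4515057  -0.43397288  0.18448148] [-1.79996024e+02  3.85783667e-04  1.24999732e+01] [-0.11050988 -0.59040114  0.38319394] [ 0.07327243 -0.01411254  0.06412607] 0.00960541116006549
```

```bash
cat > fin.py <<'E'
import numpy as np
from scipy.spatial.transform import Rotation as Ro
def pose(back=.06,a=.28,t=.19,lens=(.632,.1225,.1926),ax=.0,dz=0,dy=0):
    lx=np.array([np.cos(t)*np.cos(a),np.cos(t)*np.sin(a),np.sin(t)])
    ly=np.array([-np.sin(a),np.cos(a),0]);lz=np.cross(lx,ly)
    R=np.c_[lx,-ly,-lz]
    T=np.array(lens)-(back+.052)*lx+.1795*lz+dz*lz+dy*ly
    return T,Ro.from_matrix(R).as_euler("xyz",degrees=True)
E
python3 - <<'E'
from station import r
from h import *
from fin import *
r.servo_line([.4515,-.434,.36],speed=.15)
d={n:r.snapshot(n) for n in("scene","top")};pickle.dump(d,open("s3.pkl","wb"))
save(d["scene"],"s3.png",(290,200,420,330),5)
s=r.sense();print(s["clock"],s["contact_force"],s["torque"],s["opening"])
for b in(.06,.16):
    T,o=pose(b);print(T,o,r.inverse_kinematics(T,o))
E
```

```text
12.45 [-0.5128501   0.6011329  -1.95575024] [0.05157886 0.00069844 0.06013381] 0.00949978350106307
[0.49371888 0.08273667 0.34771756] [180.         -10.88619811  16.04281826] [  4.91893088 -15.38345103  95.98538558   2.08866163  88.7124957
  79.02448138]
[0.39934283 0.05559842 0.32883167] [180.         -10.88619811  16.04281826] [  1.99365423 -31.76373712 109.98283432   2.62831014  91.21161524
  76.24951968]
```

View pics/s3.png

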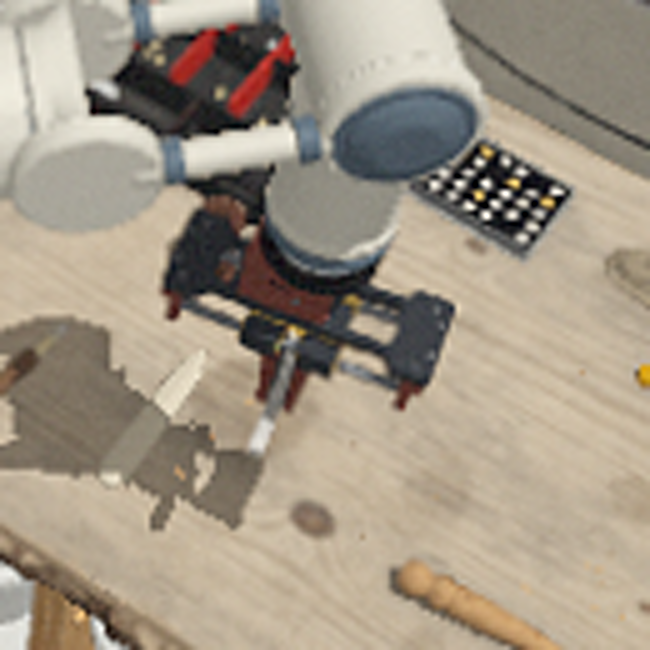

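```bash
python3 - <<'E'
from station import r
from h import *
from fin import *
r.reach(*pose(.16))
r.wait(.3)
d={n:r.snapshot(n) for n in("scene","top")};pickle.dump(d,open("s4.pkl","wb"))
save(d["scene"],"s4.png",(215,120,315,220),7);save(d["top"],"t4.png",(200,130,300,230),7)
s=r.sense();print(s["clock"],s["tcp_pos"],s["orientation"],s["contact_force"],s["opening"])
E
```

```text
14.6667 [0.39947671 0.055418   0.32880044] [-179.9969912   -10.87742898   16.01600247] [ 0.16838701  0.26496577 -2.15269863] 0.009800146350895258
```

View pics/s4.png

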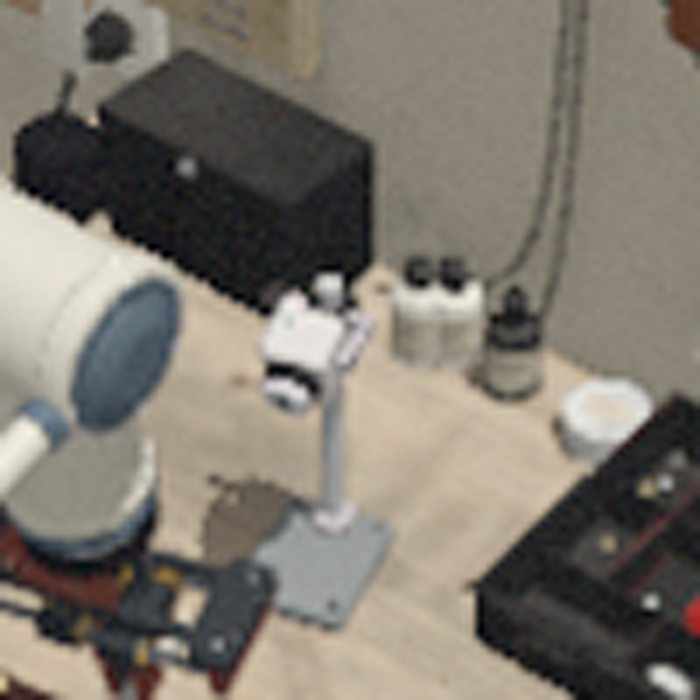

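View pics/t4.png

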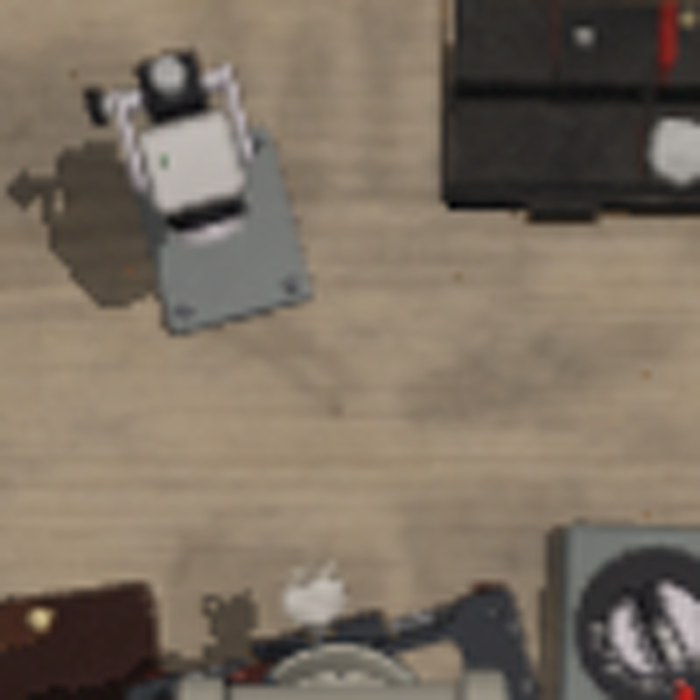

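```bash
python3 - <<'E'
from station import r
from h import *
from fin import *
r.servo_line(*pose(.10),speed=.06)
r.servo_line(*pose(.06),speed=.04)
r.wait(.3)
d={n:r.snapshot(n) for n in("scene","top")};pickle.dump(d,open("s5.pkl","wb"))
save(d["scene"],"s5.png",(235,145,285,195),12);save(d["top"],"t5.png",(200,130,260,190),10)
s=r.sense();print(s["clock"],s["tcp_pos"],s["orientation"],s["contact_force"],s["opening"])
R=Ro.from_euler("xyz",s["orientation"],degrees=True).as_matrix();T=np.array(s["tcp_pos"])
tip=T+R@[.052,0,.1795];print(tip)
L=np.array([.632,.1225,.1926])
for n,o,k in(("scene",(235,145),12),("top",(200,130),10)):
    print(n,((proj(d[n],[tip,T+R@[.023,.014,.1765],T+R@[.052,.014,.1765],T+R@[.052,-.014,.1765],L])-o+.5)*k-.5).round())
E
```

```text
17.3667 [0.49367517 0.08271524 0.34778744] [179.99828975 -10.89483046  16.04198552] [ 0.25702229 -0.24817438 -1.19810759] 0.009638473937650063
[0.57535659 0.10619622 0.18135115]
scene [[179. 521.]
 [181. 592.]
 [214. 527.]
 [142. 506.]
 [247. 392.]]
top [[353. 522.]
 [415. 596.]
 [393. 512.]
 [312. 533.]
 [307. 349.]]
```

View pics/s5.png

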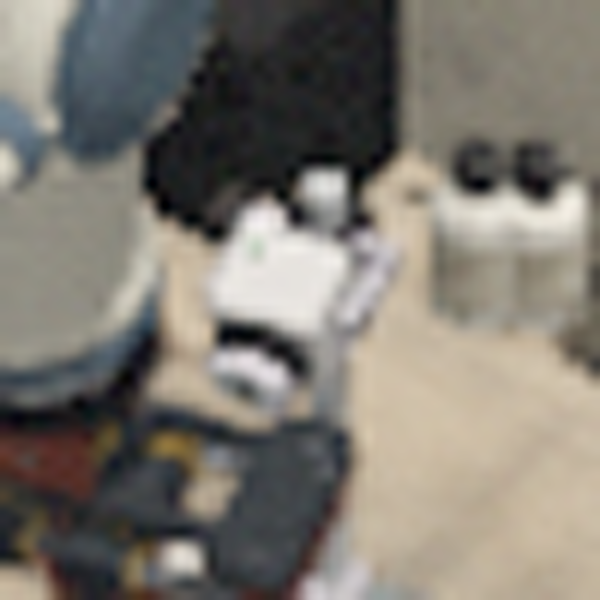

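View pics/t5.png

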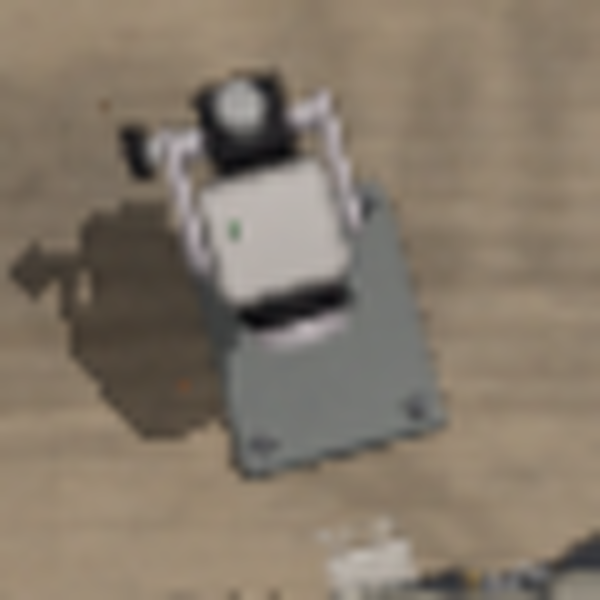

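```bash
python3 - <<'E'
from h import *
from scipy.spatial.transform import Rotation as Ro
d=pickle.load(open("s3.pkl","rb"));s=d["scene"]
R=Ro.from_euler("xyz",[180,0,12.5],degrees=True).as_matrix();T=np.array([.4515,-.434,.36])
for z in(.1795,): print("butt s3",((proj(s,[T+R@[-.052,0,z],T+R@[-.052,0,z-.01],T+R@[-.052,0,z+.01],T+R@[-.02,0,z]])-(325,265)+.5)*12-.5).round())
save(s,"s3b.png",(325,265,365,305),12)
d=pickle.load(open("s5.pkl","rb"));s=d["scene"]
R=Ro.from_euler("xyz",[180,-10.89,16.04],degrees=True).as_matrix();T=np.array([.49367517,0.08271524,0.34778744])
print("s5",((proj(s,[T+R@[-.052,0,.1795],T+R@[.052,0,.1795]])-(215,165)+.5)*12-.5).round())
save(s,"s5b.png",(215,165,275,215),12)
E
```

```text
butt s3 [[195. 302.]
 [200. 284.]
 [190. 321.]
 [232. 213.]]
s5 [[295. 518.]
 [419. 282.]]
```

View pics/s3b.png

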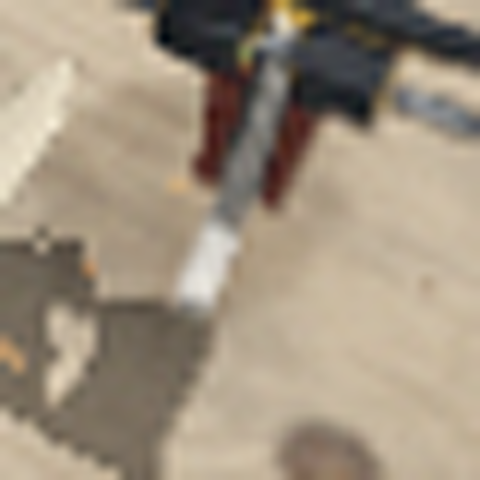

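View pics/s5b.png

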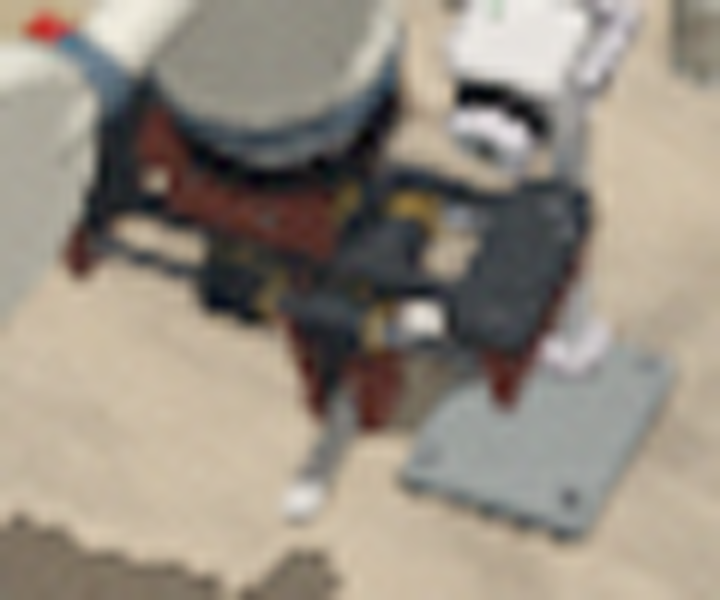

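```bash
python3 - <<'E'
from station import r
from h import *
from fin import *
r.servo_line(*pose(.06,a=.275,dy=.0025),speed=.02)
r.wait(.5)
d={n:r.snapshot(n) for n in("scene","top")};pickle.dump(d,open("s6.pkl","wb"))
save(d["top"],"t6.png",(200,130,330,240),6)
s=r.sense();print(s["clock"],s["tcp_pos"],s["orientation"],s["contact_force"],s["opening"],abs(s["joint_vel"]).max())
E
```

```text
18.275 [0.49284645 0.08583354 0.34773139] [-179.99972804  -10.88664383   15.75302413] [-0.64897772 -0.40465235 -0.96880356] 0.009550695053988211 0.07423110193916393
```

View pics/t6.png

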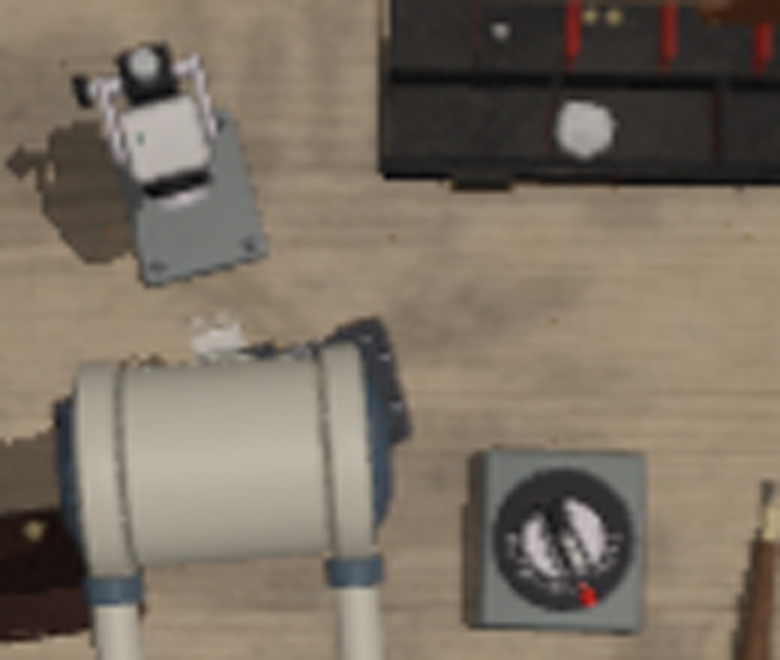

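```bash
python3 - <<'E'
from station import r
r.hand_in();s=r.sense();print(s["clock"],s["opening"])
E
```

```text
the job is handed in; nothing more can be done
the job is handed in; nothing more can be done
```

I turned the focus knob to the red index, picked up the pricking iron by its shank, held it in front of the inspection camera and handed the job in. The clock read 18.3 s of the 56 s allowed. No verdict is reported.

- **Knob:** in the picture after release, the pointer stood about 2° from the index, against the 9° allowed. A last top-view picture still showed it on the mark.
- **Iron:** it is held at a finger opening of 9.55 mm on the 10 mm shank. By calculation the tooth tips are 60 mm from the glass. In the pictures the tips and the butt lay within about 3 mm of where the arm pose put them. After that check I made a small final move of about 3 mm sideways and 0.3° in yaw. I confirmed it only by a look at the top view, where the iron lines up with the camera's axis.
- **Camera tilt (least certain):** separate measurements gave 0.16 to 0.23 rad, and I used 0.19. The error I expect is about 0.06 rad, within the 0.17 rad allowed on the iron's angle. It would shift the tips about 6 mm off the line of sight, where 14 mm is allowed.
- **Side offset:** the two views gave slightly different headings for the camera, so the tips could be 2–4 mm off centre sideways.
- **Other objects:** I saw no contact with the camera, and its stand looked unmoved in the last picture. I did not measure the bystander tools and supplies again at the end.

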